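# Seat the torch in its sprung charging cradle

## Robot

A 6-joint arm with a two-finger parallel gripper is mounted at the origin on a cart in front of the work surface, level with it; the furniture and walls round the work are solid. World frame = base frame: x ahead of the robot, y to its left, z up, the work surface at z = 0. Lengths are in m, angles in degrees, forces in N, time in s.
With the tool pointing down it reaches from about 0.25 to 0.725 m from the base axis. Payload 9.7 kg.
Tool frame: the origin (TCP) lies between the finger pads; the fingertips stand 25 mm ahead of it and the grasp point (between the pads) lies 6 mm ahead of it; z points along the fingers, y is the line along which they close (so a half turn about z gives the same grasp; the last joint's range is limited). The gripper opens to 85 mm and grips with 20 to 120 N. Pads are 22 mm wide; open, the fingers measure 114 mm over their backs; the gripper's body (76 mm by 85 mm) begins 54 mm behind the grasp point. The pads swing forward as they close: fully open they stand 13 mm farther back than shut.
Start: joints at [0, 4.979, 10.078, 95.1, 0, 90], TCP at [0.55, -0, 0.256] pointing down, gripper open.
Joint ranges: [-179.16, 179.16], [-48.56, 103.87], [-65.8, 70.77], [-126.05, 130.52], [-82.76, 87.17], [-180, 180]. Speed limits (degrees/s): [127.2, 127.2, 147.25, 180, 180, 180].

## Interface

Orientations are given as [roll, pitch, yaw] about the fixed x, y, z axes, in that order (R = Rz(yaw) Ry(pitch) Rx(roll)).
In Python, from workcell import bot, optics, ticket gives the robot as it stands (bot), with the cameras (optics) and the job (ticket).
- The arm moves only by the tool drive_effector, called as a command line: name --argument value ..., lists and objects as JSON in quotes. Schema: {"type":"object","properties":{"segments":{"type":"array","items":{"type":"object","properties":{"d":{"type":"array","items":{"type":"number"},"minItems":3,"maxItems":3},"twist":{"type":"number"},"finger_gap":{"type":"number"}},"additionalProperties":false,"required":["finger_gap"]},"minItems":1,"maxItems":5},"grip_force":{"type":"number"},"only":{"type":"string"},"quiet":{"type":"boolean"},"lines":{"type":"string"}},"required":["segments"],"additionalProperties":false}. segments is a list of rows, 1 to 5 of them, each an object with the fields d (a list: dx, dy, dz in m), twist (a turn about the tool's z in degrees), finger_gap (the finger opening in m); a field left out counts as zero (the opening has to be given); each row is the pose to reach, as a shift and turn from the pose commanded when the call began, along the tool's axes at that moment; what a row does not reach only later rows make up. A row lasts 1/12 s, in which the tool goes at most 0.0417 m and 7.16 degrees, less where a joint would pass 70% of its speed; a pose out of reach is approached as far as the arm can. The fingers move at their own pace and stop on an object; grip_force is the grip in N (left out, the last holds). Time passes only in rows, so rows that do not move let the fingers close. The tool returns the time, the measured TCP pose, the force, the opening and the grip force at its end. only (a regular expression) keeps the lines of the reply that match it, lines (a string "A,B") keeps lines A to B, and quiet returns only ok. Input that does not fit is refused with a message, and nothing moves.
- bot.get_obs(): the state, without advancing time (a new reading comes with each control period).
- optics.camera(name): name is "scene" or "side" or "wrist"; returns the picture (400x640x3 uint8, blue, green, red); there is no depth.
- optics.camera_info(name): a dict with "mtx" (3x3 intrinsics, pixels), "k1" (the pictures are not rectified: a ray, as slopes to the right and down, at radius r is drawn at 1 + k1 r^2 times it, then the intrinsics apply), "extrinsics" (4x4, takes a point from camera to world coordinates). Camera axes: x right, y down, z forward; pixel columns grow to the right and rows downward; lengths in m; the calibration is good to about 2 mm. A picture is of the moment at which its call begins: read the wrist's pose just before it. camera_info takes no time and is no camera call; for the wrist camera it gives the pose at the moment of the call.
- ticket.job_done(): hands the job in; it is judged then, once.
The state is a dict: "time": time; "q": joint angles; "qd": joint speeds; "joint_efforts": joint torques, N m; "ee_pos": TCP position; "tcp_rot": TCP orientation; "wrist_force": force on the tool from outside, world axes, zero at the start; "torque": the same for the moment, N m; "opening": finger opening in m; "grasp_force": force on a finger pad.
Only numpy, scipy, OpenCV 4.12 (cv2) and the standard library are available. Lean on these libraries where they do the work, as an engineer would, in place of code of your own. Each camera call takes 0.05 s, during which the arm holds its last target. There are 200 camera calls.

## Task

Put the pocket torch back in its charging cradle: lay it in the open tray with its lens end on the step and its tail towards the hood, then push it along so that the tail goes under the hood and presses the sprung contact back, and press the lens end down behind the step so that it stays there by itself, level and resting on the tray's floor. Leave the tyre gauge, the tape roll and the weight pack where they are.

Things in the scene. Friction and masses are not known exactly. Their poses are not given: they have to be found in the camera images.
- torch: Black pocket torch, 124 mm long, about 0.11 kg, lying down. Origin under its middle, on the surface it lies on; its long axis is y, the lens end at -y and the tail at +y, axis line 16 mm above the origin. Lens head (the longer thick end, y -62 to -30 mm) is a 32 mm round; barrel (y -30 to +50 mm) 25 mm round, the place to grip; tail cap (y +50 to +62 mm) 33 mm.
- lens_end (a point): Centre of the torch's flat lens face, on its axis.
- tail_end (a point): Centre of the torch's flat tail face, on its axis.
- rail: Steel rail plate fixed to the console, 70 x 270 x 6 mm, origin on its underside, long axis y (plate y -150 to +120). It carries the grey cradle (50 x 195 mm), clamped anywhere within 8 mm to either side of its nominal place along y: that offset is NOT reported, feel for it or look. Heights z below are mm above the rail's underside, y is rail y at the nominal place.
- tray_mid (a point): On the rail at the tray floor's nominal middle (y 0, z 12), not moved by the offset. Floor y -115 to +80, low curbs 37 mm apart up to z 18; between y -50 and +25 there is room for fingers beside the torch. Seated torch: lens face y -62, tail y +62, axis z 28. Laid level with its head on the step its axis is at z 38; let go, the tail sinks to the floor.
- step_edge (a point): On the rail at the nominal top edge of the step (y -62, z 22), not moved by the offset. Step: solid block 10 mm above the floor, y -112 to -62; its upright face at y -62 holds the lens end. Cheeks beside it, 36 mm apart, y -115 to -55, up to z 34. Finger friction on the lens face can keep the lens end up: press or drag it down while the contact is held back.
- hood_mouth (a point): On the rail at the nominal roof edge of the hood (y 44, z 50), not moved by the offset. Hood at the +y end: side walls 37 mm apart with flared mouth from y 29, roof y 44 to 80, underside z 50, top z 54. Under it the sprung contact, a brass disc 18 mm wide centred at z 24, face at y 56 when free and y 66.5 when pressed to its stop.
- contact (a joint): How far the sprung contact is pressed back towards +y of the rail, m: 0 free, 0.0105 hard against its stop; spring 0.7 N per mm (about 4 N when seated at 0.006, 7.4 N at the stop). The lens end clears the step from about 0.0065.
- tyre_gauge: Bystander: round dial tyre gauge, 71 x 126 x 26 mm, lying; origin under its middle. Leave alone.
- tape_roll: Bystander: roll of tape, 94 mm round, 19 mm high, lying flat; origin under its middle. Leave alone.
- weight_strip_pack: Bystander: grey pack of wheel weights, 36 x 70 x 22 mm; origin under its middle. Leave alone.

How it is judged (in metres and radians):
At the end, for the whole second after the job is handed in: The torch, let go and at rest, lies level on the tray floor behind the step: end centres about 28 mm above the rail's underside (lens end 24 to 31.5, tail end at most 32.5), both within 5 mm of the rail's middle line, lens end towards -y, sprung contact held back 4 to 8 mm (value of joint contact between 0.004 and 0.008 m and z of lens_end in the frame of rail between 0.024 and 0.0315 m and z of tail_end in the frame of rail below 0.0325 m and y of lens_end in the frame of rail below -0.048 m and x of lens_end in the frame of rail between -0.005 and 0.005 m and x of tail_end in the frame of rail between -0.005 and 0.005 m and linear speed of torch below 0.02 m/s); the robot touches nothing.
It fails at once if the tyre gauge is moved more than 30 mm (distance of tyre_gauge from where it was at the start of the episode above 0.03 m).
It fails at once if the tape roll is moved more than 30 mm (distance of tape_roll from where it was at the start of the episode above 0.03 m).
It fails at once if the weight pack is moved more than 30 mm (distance of weight_strip_pack from where it was at the start of the episode above 0.03 m).
It also fails if it takes over 61 s, if anything falls off the work surface, if the arm or the gripper's body presses on something with over 40 N, if the wrist force passes 120 N, or if a joint passes its speed limit or range.

## Working session

There is one attempt and no reset: what is moved stays moved. The work goes in short steps, Python scripts to look and compute and a tool call to move; the robot and the scene stay as the last step left them, time stands still between calls to the robot, and variables do not carry over. Pictures are saved under pics/ and viewed, at most 10 in all, crops included, and the job is handed in when it is done.

```bash
ls; mkdir -p pics; python3 - <<'E'
from workcell import bot, optics, ticket
import cv2
for n in ("scene","side"):
    cv2.imwrite(f"pics/{n}0.png",optics.camera(n)); c=optics.camera_info(n); print(n,c)
o=bot.get_obs(); print(o["time"],o["ee_pos"],o["tcp_rot"],o["opening"])
E
```

```text
pics
workcell.py
scene {'mtx': array([[402.44345439,   0.        , 315.2458045 ],
       [  0.        , 402.44345439, 201.30238266],
       [  0.        ,   0.        ,   1.        ]]), 'k1': -0.010816486563081937, 'extrinsics': array([[ 0.91616414, -0.20400872,  0.34499813,  0.22870371],
       [-0.40023207, -0.51160131,  0.76031467, -0.6248882 ],
       [ 0.02139067, -0.83465235, -0.5503616 ,  0.5259362 ],
       [ 0.        ,  0.        ,  0.        ,  1.        ]])}
side {'mtx': array([[510.14036231,   0.        , 319.95722366],
       [  0.        , 510.14036231, 191.72669213],
       [  0.        ,   0.        ,   1.        ]]), 'k1': -0.0027986104520306616, 'extrinsics': array([[-0.92998297, -0.18419639,  0.31812475,  0.22924615],
       [-0.36757445,  0.45524665, -0.81094976,  0.83340627],
       [ 0.0045488 , -0.871104  , -0.49107752,  0.55232933],
       [ 0.        ,  0.        ,  0.        ,  1.        ]])}
0.1 [5.49819546e-01 5.47880726e-06 2.55656896e-01] [-1.79931503e+02  9.52046635e-04  9.00000385e+01] 0.08551499876479111
```

View pics/scene0.png

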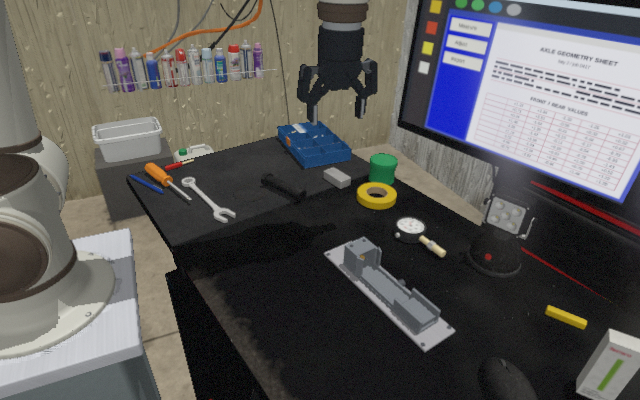

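View pics/side0.png

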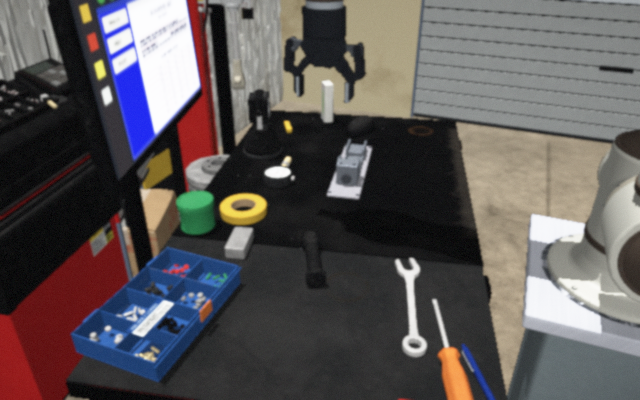

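The scene view shows the rail from about (335,245) to (440,340), with the hood near (360,258), and the torch at about (283,187). In the side view the torch is at about (313,260) and the rail at about (350,168). Next I'll cast rays for approximate positions and enlarge crops of both views.

```bash
cat > h.py <<'E'
import numpy as np, cv2
from workcell import bot, optics, ticket
def ray(ci,u,v):
    K=ci["mtx"]; d=cv2.undistortPoints(np.array([[[u,v]]],float),K,np.array([ci["k1"],0,0,0]))[0,0]
    E=ci["extrinsics"]; return E[:3,3],E[:3,:3]@np.array([d[0],d[1],1])
def onz(ci,u,v,z):
    o,d=ray(ci,u,v); return (o+d*(z-o[2])/d[2]).round(4)
def proj(ci,P):
    E=np.linalg.inv(ci["extrinsics"]); p=E[:3,:3]@np.asarray(P,float)+E[:3,3]; s=p[:2]/p[2]; s=s*(1+ci["k1"]*(s@s))
    return (ci["mtx"]@np.array([*s,1]))[:2].round(1)
E
python3 - <<'E'
from h import *
s=cv2.imread("pics/scene0.png"); d=cv2.imread("pics/side0.png")
g=lambda im:(255*(im/255.)**0.5).astype('uint8')
def cr(im,x,y,w,h): return cv2.resize(g(im[y:y+h,x:x+w]),(400,300),interpolation=cv2.INTER_CUBIC)
cv2.imwrite("pics/c1.png",np.vstack([np.hstack([cr(s,315,230,147,120),cr(s,250,165,80,60)]),np.hstack([cr(d,310,130,80,70),cr(d,270,220,90,75)])]))
C,D=optics.camera_info("scene"),optics.camera_info("side")
print(onz(C,265,180,.016),onz(C,302,197,.016),onz(D,309,236,.016),onz(D,315,283,.016))
for p in [(324,253),(361,238),(453,330),(428,348)]: print(onz(C,*p,.006))
E
```

```text
[0.4706 0.2143 0.016 ] [0.5269 0.1078 0.016 ] [0.5341 0.1109 0.016 ] [0.4731 0.2317 0.016 ]
[ 0.4967 -0.0822  0.006 ]
[ 0.5874 -0.0682  0.006 ]
[ 0.6097 -0.3305  0.006 ]
[ 0.5518 -0.3427  0.006 ]
```

View pics/c1.png

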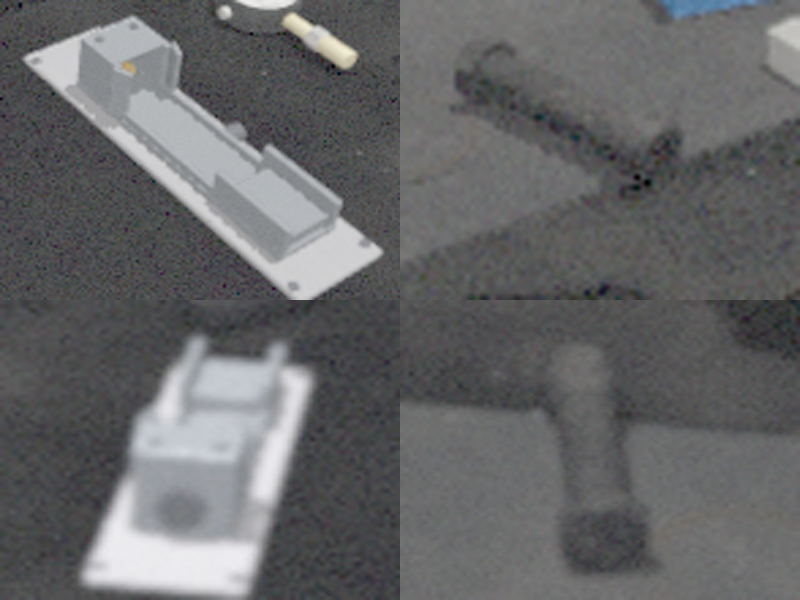

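The torch's lens head (long thick end) is near world (0.472, 0.222) and its tail near (0.53, 0.11). The hood is at the rail's end nearer world y≈-0.08. I'll check the wrist view from here.

```bash
python3 - <<'E'
from h import *
cv2.imwrite("pics/w0.png",optics.camera("wrist")); c=optics.camera_info("wrist"); print(c)
D=optics.camera_info("side")
for p in [(326.4,196),(359.6,199.3),(372.6,146.8)]: print(onz(D,*p,.006))
E
```

```text
{'mtx': array([[298.97145644,   0.        , 319.53676464],
       [  0.        , 298.97145644, 199.46905194],
       [  0.        ,   0.        ,   1.        ]]), 'k1': -0.02410748529290665, 'extrinsics': array([[ 9.99999019e-01,  1.18314455e-03, -7.50128158e-04,
         5.49893933e-01],
       [ 9.48151712e-04, -9.65791914e-01, -2.59316562e-01,
         6.59737630e-02],
       [-1.03127669e-03,  2.59315596e-01, -9.65792089e-01,
         3.73710207e-01],
       [ 0.00000000e+00,  0.00000000e+00,  0.00000000e+00,
         1.00000000e+00]])}
[ 0.5635 -0.0566  0.006 ]
[ 0.493  -0.0699  0.006 ]
[ 0.5439 -0.34    0.006 ]
```

View pics/w0.png

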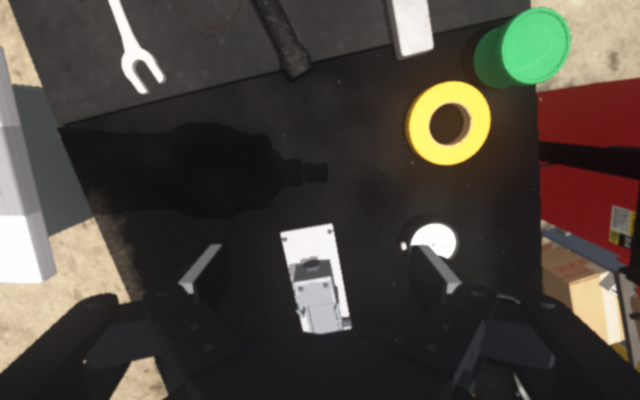

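The wrist view shows the rail's hood end at (281,233)–(331,224), the hood roof at about (318,290), and the torch tail at about (295,68). I'll triangulate the rail corners to check the height.

```bash
python3 - <<'E'
from h import *
W,C,D=[optics.camera_info(n) for n in("wrist","scene","side")]
def tri(*cs):
    A=np.zeros((3,3));b=np.zeros(3)
    for ci,u,v in cs:
        o,d=ray(ci,u,v);d/=np.linalg.norm(d);M=np.eye(3)-np.outer(d,d);A+=M;b+=M@o
    return np.linalg.solve(A,b).round(4)
print(tri((W,281,233),(C,324,253),(D,359.6,199.3)),tri((W,281,233),(C,324,253)),tri((W,281,233),(D,359.6,199.3)))
print(tri((W,331,224),(D,326.4,196)))
print(tri((C,428,348),(D,372.6,146.8)), [onz(W,281,233,z) for z in(-.02,.006)])
print("tail",tri((W,295,68),(C,302,197)),tri((W,295,68),(D,309,238)))
E
```

```text
[ 0.4975 -0.0793  0.0016] [ 0.4984 -0.0794  0.0032] [ 0.4972 -0.0819 -0.0017]
[ 5.661e-01 -6.740e-02 -1.000e-04]
[ 0.5477 -0.3436  0.0061] [array([ 0.4954, -0.0887, -0.02  ]), array([ 0.499 , -0.0784,  0.006 ])]
tail [0.5263 0.1199 0.0099] [0.5257 0.122  0.0209]
```

drive_effector --segments '[{"d": [0.035, -0.01, 0.01], "twist": -6, "finger_gap": 0.085}, {"d": [0.07, -0.02, 0.02], "twist": -12, "finger_gap": 0.085}, {"d": [0.105, -0.03, 0.03], "twist": -18, "finger_gap": 0.085}, {"d": [0.14, -0.04, 0.04], "twist": -24, "finger_gap": 0.085}, {"d": [0.165, -0.05, 0.05], "twist": -28, "finger_gap": 0.085}]'

```text
time: 0.57
ee_pos: [0.4991, 0.1672, 0.2055]
tcp_rot: [-180.0, -0.0, 118.4]
wrist_force: [1.2, 0.1, 0.2]
opening: 0.0852
grasp_force: 0.0
```

drive_effector --segments '[{"finger_gap": 0.085}, {"finger_gap": 0.085}]'

```text
time: 0.73
ee_pos: [0.4992, 0.1661, 0.2055]
tcp_rot: [-179.9, -0.0, 118.1]
wrist_force: [0.9, -0.1, 0.3]
opening: 0.0853
grasp_force: 0.0
```

```bash
python3 - <<'E'
from h import *
print(bot.get_obs()["ee_pos"],bot.get_obs()["tcp_rot"])
W=optics.camera_info("wrist"); im=optics.camera("wrist"); g=(255*(im/255.)**0.45).astype('uint8'); cv2.imwrite("pics/w1.png",g); cv2.imwrite("pics/w1raw.png",im)
np.save("w1.npy",W,allow_pickle=True)
E
```

```text
[0.49915932 0.16607265 0.20553707] [-1.79915807e+02 -8.54142134e-03  1.18135547e+02]
```

View pics/w1.png

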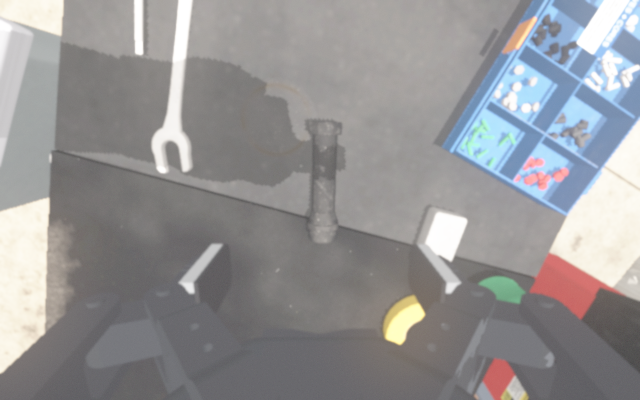

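```bash
python3 - <<'E'
from h import *
g=cv2.imread("pics/w1.png")[105:260,270:380]
g=cv2.resize(cv2.convertScaleAbs(g,alpha=1.6,beta=-60),None,fx=3.8,fy=3.8,interpolation=cv2.INTER_CUBIC); cv2.imwrite("pics/c2.png",g)
E
```

```text
(no output)
```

View pics/c2.png

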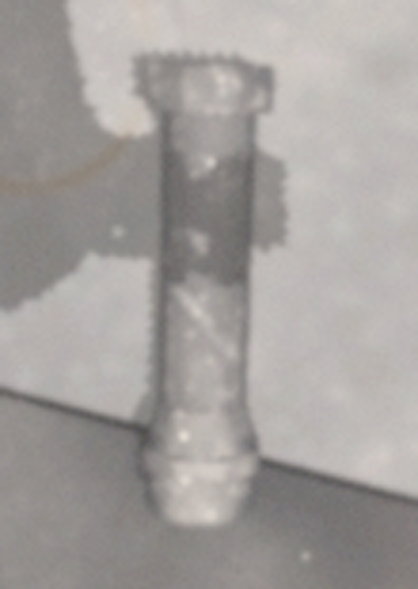

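The crop shows a short cap at the top (tail, image row 120) and a longer tapered head at the bottom (lens, row 243). That makes the tail the end at world (0.47, 0.22), opposite to my first reading.

```bash
python3 - <<'E'
from h import *
W=np.load("w1.npy",allow_pickle=True).item()
a=onz(W,324.3,157.6,.016);b=onz(W,323,210,.016)
t=onz(W,324.5,120,.018);l=onz(W,322.6,243,.016)
print(a,b,t,l,np.linalg.norm(t-l),(t+l)/2)
for p,q in((a,b),(t,l)): print(np.degrees(np.arctan2(*(p-q)[[1,0]])))
E
```

```text
[0.4903 0.193  0.016 ] [0.5158 0.1429 0.016 ] [0.4726 0.226  0.018 ] [0.5336 0.109  0.016 ] 0.13196211577570283 [0.5031 0.1675 0.017 ]
116.97527647876154
117.53607310815714
```

Seen from the tail side, the lens's visible edge is its top rim (z≈0.032). Correcting for that gives a length of about 123 mm, which fits. The torch's middle is at (0.501, 0.1715), with +y pointing at about 117.2°. I'll grip the barrel at torch y≈-8 mm.

drive_effector --segments '[{"d": [-0.004, 0.004, 0.035], "twist": 0.9, "finger_gap": 0.07}, {"d": [-0.004, 0.004, 0.07], "twist": 0.9, "finger_gap": 0.07}, {"d": [-0.004, 0.004, 0.105], "twist": 0.9, "finger_gap": 0.07}, {"d": [-0.004, 0.004, 0.14], "twist": 0.9, "finger_gap": 0.07}, {"d": [-0.004, 0.004, 0.175], "twist": 0.9, "finger_gap": 0.07}]' --grip_force 40

```text
time: 1.2
ee_pos: [0.5061, 0.1621, 0.0303]
tcp_rot: [179.9, 0.0, 116.9]
wrist_force: [-0.2, -0.1, -0.3]
opening: 0.0702
grasp_force: 0.0
```

drive_effector --segments '[{"finger_gap": 0.07}, {"finger_gap": 0.01}, {"finger_gap": 0.01}, {"finger_gap": 0.01}, {"finger_gap": 0.01}]' --grip_force 40

```text
time: 1.62
ee_pos: [0.507, 0.1636, 0.034]
tcp_rot: [179.8, 0.0, 117.1]
wrist_force: [-0.3, -1.1, 9.0]
opening: 0.0237
grasp_force: 38.7
```

drive_effector --segments '[{"finger_gap": 0.01}, {"finger_gap": 0.01}, {"finger_gap": 0.01}]' --grip_force 40

```text
time: 1.87
ee_pos: [0.5069, 0.1636, 0.0341]
tcp_rot: [179.8, 0.1, 117.1]
wrist_force: [-0.5, -1.5, 7.7]
opening: 0.0235
grasp_force: 38.8
```

drive_effector --segments '[{"d": [0, 0, -0.03], "finger_gap": 0.01}, {"d": [0, 0, -0.065], "finger_gap": 0.01}, {"d": [0, 0, -0.1], "finger_gap": 0.01}, {"d": [-0.01, -0.006, -0.14], "finger_gap": 0.01}, {"d": [-0.034, -0.021, -0.165], "finger_gap": 0.01}]' --grip_force 40

```text
time: 2.28
ee_pos: [0.503, 0.1251, 0.2015]
tcp_rot: [179.7, 0.0, 117.3]
wrist_force: [1.0, 0.0, 0.6]
opening: 0.0233
grasp_force: 40.0
```

drive_effector --segments '[{"d": [-0.033, -0.02, 0], "finger_gap": 0.01}, {"d": [-0.066, -0.04, 0], "finger_gap": 0.01}, {"d": [-0.1, -0.06, 0], "finger_gap": 0.01}, {"d": [-0.133, -0.08, 0], "finger_gap": 0.01}, {"d": [-0.166, -0.1, 0], "finger_gap": 0.01}]'

```text
time: 2.7
ee_pos: [0.4886, -0.0716, 0.198]
tcp_rot: [179.9, 0.1, 117.1]
wrist_force: [0.2, 0.3, -0.9]
opening: 0.0232
grasp_force: 40.1
```

drive_effector --segments '[{"d": [-0.033, -0.02, 0], "twist": 4, "finger_gap": 0.01}, {"d": [-0.066, -0.04, 0], "twist": 8, "finger_gap": 0.01}, {"d": [-0.1, -0.06, 0], "twist": 12, "finger_gap": 0.01}, {"d": [-0.133, -0.08, 0], "twist": 16.5, "finger_gap": 0.01}, {"d": [-0.166, -0.1, 0], "twist": 16.5, "finger_gap": 0.01}]'

```text
time: 3.12
ee_pos: [0.4751, -0.2652, 0.198]
tcp_rot: [179.9, 0.1, 100.3]
wrist_force: [0.6, 0.3, -1.0]
opening: 0.0233
grasp_force: 40.1
```

drive_effector --segments '[{"finger_gap": 0.01}, {"finger_gap": 0.01}, {"finger_gap": 0.01}]'

```text
time: 3.37
ee_pos: [0.4754, -0.2632, 0.1972]
tcp_rot: [179.9, 0.0, 100.6]
wrist_force: [-0.3, 0.3, -1.1]
opening: 0.0233
grasp_force: 40.1
```

```bash
python3 - <<'E'
from h import *
W=optics.camera_info("wrist"); im=optics.camera("wrist"); cv2.imwrite("pics/w2.png",im); np.save("w2.npy",W,allow_pickle=True)
s=optics.camera("scene"); cv2.imwrite("pics/s2.png",s)
a=cv2.resize(im[0:330,250:580],(600,600),interpolation=cv2.INTER_CUBIC)
cv2.imwrite("pics/c3.png",a)
E
```

```text
(no output)
```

View pics/c3.png

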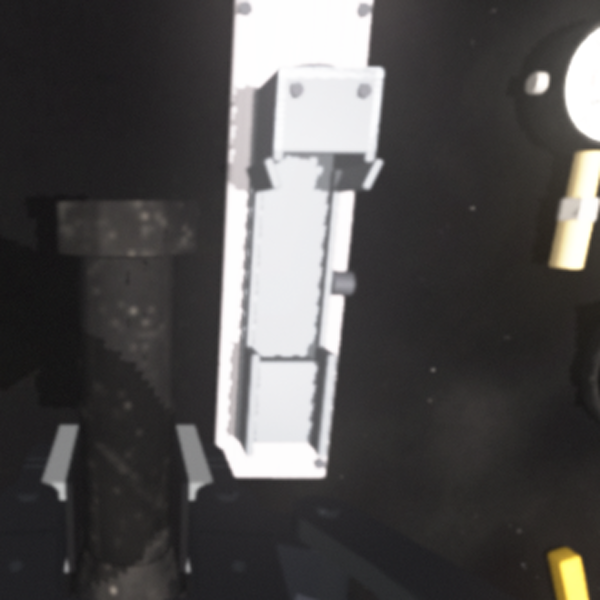

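The crop shows the plate's left edge from (233,0) to (217,437) and the roof's front edge at row ~155, columns 277–362. The step edge is at row ~357, columns 250–330. I'll compute subpixel edges from the raw picture.

```bash
python3 - <<'E'
from h import *
W=np.load("w2.npy",allow_pickle=True).item(); im=cv2.imread("pics/w2.png"); g=cv2.cvtColor(im,cv2.COLOR_BGR2GRAY).astype(float)
f=1/1.818
def fit(rows,guess,sgn):
    P=[]
    for r in rows:
        c0=guess(r); cs=np.arange(int(c0)-6,int(c0)+7); d=sgn*np.diff(g[r,cs]); d[d<15]=0
        if d.sum()>40: P.append(onz(W,(d*(cs[:-1]+.5)).sum()/d.sum(),r,.006)[:2])
    P=np.array(P); vx,vy,x,y=cv2.fitLine(P.astype('float32'),cv2.DIST_HUBER,0,1e-4,1e-4).ravel()
    if vy<0: vx,vy=-vx,-vy
    return np.array([x,y]),np.array([vx,vy]),len(P),np.degrees(np.arctan2(vy,vx))
L=fit(range(5,235),lambda r:250+(233-16*r*1.818/437)*f,1)
R=fit(list(range(5,30))+list(range(110,140))+list(range(170,185)),lambda r:250+(372-r*1.818*(372-335)/350)*f,-1)
print(L,R)
ang=np.radians((L[3]+R[3])/2-90); ex=np.array([np.cos(ang),np.sin(ang)]); ey=np.array([-ex[1],ex[0]])
xl,xr=L[0]@ex,R[0]@ex; print("width",xr-xl)
xm=(xl+xr)/2
# rail corners front (y=-150) and rear from rough pixels; x relative to mid, y along ey
def rc(u,v,z):
    p=onz(W,250+u*f,v*f,z)[:2]; return np.round([p@ex-xm,p@ey],4)
for n,u,v,z in [("plateBL",234,478,.006),("plateBR",325,477,.006),("step",257,357,.022),("step",318,357,.022),("roofF",277,157,.054),("roofF",362,153,.054),("roofR",283,67,.054),("roofR",383,68,.054),("cradle front",257,445,.022),("hole",243,9,.006),("hole",364,9,.006)]: print(n,rc(u,v,z))
print(np.degrees(ang),ex,ey,xm)
# vertical profile for step edge & roof edge
for c in (405,412): print([int(v) for v in g[185:206,c]])
for c in (420,430): print([int(v) for v in g[76:94,c]])
E
```

```text
(array([ 0.5172387 , -0.19183652], dtype=float32), array([-0.18261704,  0.9831841 ], dtype=float32), 230, np.float32(100.522224)) (array([ 0.57932, -0.14015], dtype=float32), array([-0.18411002,  0.9829056 ], dtype=float32), 70, np.float32(100.60924))
width 0.070506215
plateBL [-0.0218 -0.4378]
plateBR [ 0.0354 -0.4373]
step [-0.0164 -0.3554]
step [ 0.0178 -0.3553]
roofF [-0.021  -0.2534]
roofF [ 0.0177 -0.2515]
roofR [-0.0209 -0.2161]
roofR [ 0.0233 -0.2161]
cradle front [-0.013  -0.4084]
hole [-0.0303 -0.1776]
hole [ 0.0313 -0.1769]
10.565734 [0.98304516 0.18336348] [-0.18336348  0.98304516] 0.5085463
[236, 236, 236, 236, 236, 236, 236, 236, 235, 232, 211, 158, 128, 161, 210, 233, 238, 239, 239, 239, 239]
[236, 236, 236, 236, 236, 236, 236, 236, 234, 223, 178, 131, 123, 160, 210, 233, 238, 239, 239, 239, 239]
[242, 242, 242, 242, 242, 240, 229, 196, 157, 156, 183, 212, 229, 236, 237, 238, 238, 238]
[241, 241, 242, 241, 241, 239, 231, 198, 159, 145, 148, 148, 148, 148, 148, 149, 148, 147]
```

drive_effector --segments '[{"d": [0.002, 0.03, 0], "finger_gap": 0.01}, {"d": [0.004, 0.06, 0], "finger_gap": 0.01}, {"d": [0.007, 0.0895, 0], "finger_gap": 0.01}, {"d": [0.007, 0.0895, 0.03], "finger_gap": 0.01}, {"d": [0.007, 0.0895, 0.065], "finger_gap": 0.01}]'

```text
time: 3.88
ee_pos: [0.5654, -0.2383, 0.1334]
tcp_rot: [179.7, 0.2, 100.8]
wrist_force: [1.3, -0.3, -2.3]
opening: 0.0236
grasp_force: 40.2
```

drive_effector --segments '[{"d": [0, 0, 0.02], "finger_gap": 0.01}, {"d": [0, 0, 0.04], "finger_gap": 0.01}, {"d": [0, 0, 0.045], "finger_gap": 0.01}, {"d": [0, 0, 0.045], "finger_gap": 0.01}, {"d": [0, 0, 0.045], "finger_gap": 0.01}]'

```text
time: 4.3
ee_pos: [0.5626, -0.2392, 0.0875]
tcp_rot: [179.9, 0.0, 100.7]
wrist_force: [-0.2, 0.3, -1.3]
opening: 0.0236
grasp_force: 40.1
```

```bash
python3 - <<'E'
from h import *
W=np.load("w2.npy",allow_pickle=True).item(); ex=np.array([.98304516,.18336348]);ey=np.array([-ex[1],ex[0]])
p=onz(W,250+127*.55,200*.55,.1955)[:2]; q=np.array([.4754,-.2632]); print("tail rel TCP",(p-q)@ex,(p-q)@ey)
p=bot.get_obs()["ee_pos"]; print("x,s",p[:2]@ex-.50855,p[:2]@ey,p[2])
W=optics.camera_info("wrist"); im=optics.camera("wrist"); s=optics.camera("scene"); cv2.imwrite("pics/s3.png",s)
g=lambda im:(255*(im/255.)**0.6).astype('uint8')
a=cv2.resize(g(im[60:360,190:450]),(390,450),interpolation=cv2.INTER_CUBIC); b=cv2.resize(g(s[200:350,320:450]),(390,450),interpolation=cv2.INTER_CUBIC)
cv2.imwrite("pics/c4.png",np.hstack([a,b]))
E
```

```text
tail rel TCP 0.00013735666800000074 0.069452364276
x,s 0.0006259980062001125 -0.3383163185707144 0.08754577648743563
```

View pics/c4.png

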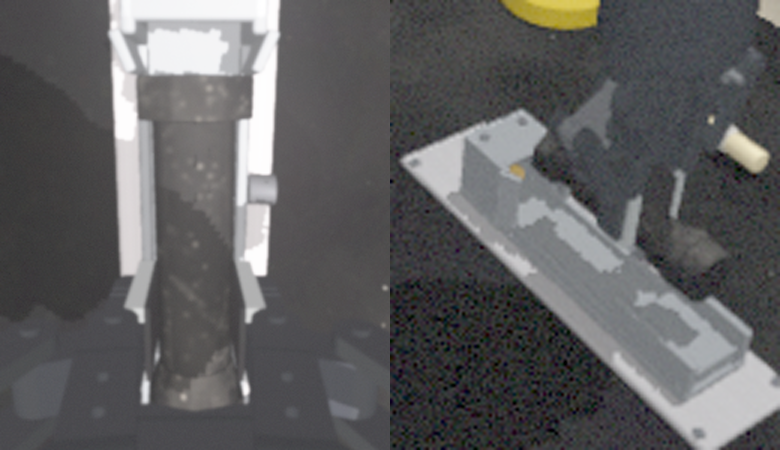

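The wrist crop shows the tail (columns 138–252) centred in the hood mouth and the barrel centred between the curbs. I'll shift 4 mm towards the hood and lower it.

drive_effector --segments '[{"d": [0.004, -0.0005, 0.01], "finger_gap": 0.01}, {"d": [0.004, -0.0005, 0.02], "finger_gap": 0.01}, {"d": [0.004, -0.0005, 0.027], "finger_gap": 0.01}, {"d": [0.004, -0.0005, 0.027], "finger_gap": 0.01}]'

```text
time: 4.73
ee_pos: [0.5598, -0.2355, 0.0569]
tcp_rot: [-179.9, -0.1, 100.6]
wrist_force: [0.4, 0.2, -1.9]
opening: 0.0231
grasp_force: 40.1
```

drive_effector --segments '[{"d": [0, 0, 0.002], "finger_gap": 0.01}, {"d": [0, 0, 0.004], "finger_gap": 0.01}, {"d": [0, 0, 0.004], "finger_gap": 0.01}]'

```text
time: 4.98
ee_pos: [0.5609, -0.2359, 0.0558]
tcp_rot: [180.0, -0.0, 100.6]
wrist_force: [-1.9, 1.9, 2.8]
opening: 0.0234
grasp_force: 40.7
```

drive_effector --segments '[{"finger_gap": 0.045}, {"finger_gap": 0.045}, {"d": [0, 0, 0.003], "finger_gap": 0.045}, {"d": [0, 0, 0.005], "finger_gap": 0.045}, {"d": [0, 0, 0.005], "finger_gap": 0.045}]'

```text
time: 5.4
ee_pos: [0.5606, -0.2359, 0.0496]
tcp_rot: [-180.0, -0.0, 100.6]
wrist_force: [-0.9, 0.4, -0.3]
opening: 0.045
grasp_force: 0.0
```

drive_effector --segments '[{"finger_gap": 0.01}, {"finger_gap": 0.01}, {"finger_gap": 0.01}, {"finger_gap": 0.01}]' --grip_force 40

```text
time: 5.73
ee_pos: [0.5608, -0.236, 0.0503]
tcp_rot: [-180.0, -0.0, 100.6]
wrist_force: [-1.1, 0.5, 0.4]
opening: 0.0237
grasp_force: 39.2
```

drive_effector --segments '[{"d": [0.005, 0, 0], "finger_gap": 0.01}, {"d": [0.01, 0, 0], "finger_gap": 0.01}, {"d": [0.015, 0, 0], "finger_gap": 0.01}, {"d": [0.018, 0, 0], "finger_gap": 0.01}, {"d": [0.018, 0, 0], "finger_gap": 0.01}]'

```text
time: 6.15
ee_pos: [0.5574, -0.2174, 0.0503]
tcp_rot: [-180.0, -0.0, 100.6]
wrist_force: [-0.1, -0.3, -0.6]
opening: 0.0236
grasp_force: 39.3
```

drive_effector --segments '[{"d": [0.004, 0, 0], "finger_gap": 0.01}, {"d": [0.008, 0, 0], "finger_gap": 0.01}, {"d": [0.008, 0, 0], "finger_gap": 0.01}, {"d": [0.008, 0, 0], "finger_gap": 0.01}]'

```text
time: 6.48
ee_pos: [0.5561, -0.2104, 0.0504]
tcp_rot: [180.0, 0.0, 100.6]
wrist_force: [0.6, -1.3, -0.9]
opening: 0.0234
grasp_force: 39.4
```

drive_effector --segments '[{"d": [0.002, 0, 0], "finger_gap": 0.01}, {"d": [0.004, 0, 0], "finger_gap": 0.01}, {"d": [0.004, 0, 0], "finger_gap": 0.01}, {"d": [0.004, 0, 0], "finger_gap": 0.01}]'

```text
time: 6.82
ee_pos: [0.5554, -0.2067, 0.0504]
tcp_rot: [180.0, 0.0, 100.6]
wrist_force: [1.3, -4.5, -1.2]
opening: 0.0236
grasp_force: 39.4
```

drive_effector --segments '[{"d": [0.002, 0, 0], "finger_gap": 0.01}, {"d": [0.004, 0, 0], "finger_gap": 0.01}, {"d": [0.004, 0, 0], "finger_gap": 0.01}, {"d": [0.004, 0, 0], "finger_gap": 0.01}]'

```text
time: 7.15
ee_pos: [0.5548, -0.203, 0.0505]
tcp_rot: [180.0, 0.1, 100.6]
wrist_force: [1.2, -5.8, -1.9]
opening: 0.0234
grasp_force: 39.4
```

```bash
python3 - <<'E'
from h import *
p=bot.get_obs()["ee_pos"]; ex=np.array([.98304516,.18336348]);ey=np.array([-ex[1],ex[0]]);print("x,s",p[:2]@ex-.50855,p[:2]@ey, bot.get_obs()["wrist_force"][:2]@ey)
E
```

```text
x,s -0.00041679045339715337 -0.3013298956047862 -5.897486559677724
```

drive_effector --segments '[{"d": [0.002, 0, 0], "finger_gap": 0.01}, {"d": [0.004, 0, 0], "finger_gap": 0.01}, {"d": [0.004, 0, 0], "finger_gap": 0.01}, {"d": [0.004, 0, 0], "finger_gap": 0.01}]'

```text
time: 7.48
ee_pos: [0.5546, -0.2014, 0.0512]
tcp_rot: [180.0, 0.4, 100.5]
wrist_force: [3.7, -17.0, -1.6]
opening: 0.0234
grasp_force: 39.5
```

drive_effector --segments '[{"d": [0.002, 0, 0], "finger_gap": 0.01}, {"d": [0.002, 0, 0], "finger_gap": 0.01}, {"d": [0.002, 0, 0], "finger_gap": 0.01}]'

```text
time: 7.73
ee_pos: [0.5546, -0.2011, 0.0517]
tcp_rot: [179.9, 0.6, 100.4]
wrist_force: [2.5, -26.0, 0.8]
opening: 0.0234
grasp_force: 39.6
```

Hard against the stop (26 N, over the spring's 7.4 N). I'll ease off slightly and press down.

drive_effector --segments '[{"d": [-0.003, 0, 0], "finger_gap": 0.01}, {"d": [-0.004, 0, 0], "finger_gap": 0.01}, {"d": [-0.004, 0, 0.003], "finger_gap": 0.01}, {"d": [-0.004, 0, 0.006], "finger_gap": 0.01}, {"d": [-0.004, 0, 0.006], "finger_gap": 0.01}]'

```text
time: 8.15
ee_pos: [0.5549, -0.2022, 0.0451]
tcp_rot: [179.9, 0.2, 100.5]
wrist_force: [0.9, -9.8, 4.1]
opening: 0.0236
grasp_force: 40.1
```

drive_effector --segments '[{"d": [0, 0, 0.003], "finger_gap": 0.01}, {"d": [0, 0, 0.006], "finger_gap": 0.01}, {"d": [0, 0, 0.006], "finger_gap": 0.01}, {"d": [0, 0, 0.006], "finger_gap": 0.01}]'

```text
time: 8.48
ee_pos: [0.5552, -0.2023, 0.0424]
tcp_rot: [179.8, 0.3, 100.5]
wrist_force: [-8.3, -7.4, 25.3]
opening: 0.0236
grasp_force: 51.6
```

drive_effector --segments '[{"d": [0, 0, -0.004], "finger_gap": 0.01}, {"d": [0, 0, -0.004], "finger_gap": 0.04}, {"d": [0, 0, -0.004], "finger_gap": 0.045}, {"d": [0, 0, -0.004], "finger_gap": 0.045}]'

```text
time: 8.82
ee_pos: [0.554, -0.2001, 0.0419]
tcp_rot: [-180.0, -0.1, 100.6]
wrist_force: [0.4, 0.3, 0.1]
opening: 0.0452
grasp_force: 0.0
```

drive_effector --segments '[{"d": [0, 0, -0.03], "finger_gap": 0.045}, {"d": [0, 0, -0.07], "finger_gap": 0.045}, {"d": [0, 0, -0.11], "finger_gap": 0.045}, {"d": [-0.06, 0, -0.12], "finger_gap": 0.045}, {"d": [-0.06, 0, -0.12], "finger_gap": 0.045}]'

```text
time: 9.23
ee_pos: [0.5668, -0.2613, 0.1656]
tcp_rot: [179.8, 0.2, 100.7]
wrist_force: [1.2, -0.8, -0.1]
opening: 0.0451
grasp_force: 0.0
```

```bash
python3 - <<'E'
from h import *
W=optics.camera_info("wrist"); im=optics.camera("wrist"); s=optics.camera("scene");np.save("w5.npy",W,allow_pickle=True)
cv2.imwrite("pics/s5.png",s);cv2.imwrite("pics/w5.png",im)
g=lambda im:(255*(im/255.)**0.6).astype('uint8')
a=cv2.resize(g(im[0:300,190:450]),(390,450),interpolation=cv2.INTER_CUBIC); b=cv2.resize(g(s[220:350,325:455]),(410,450),interpolation=cv2.INTER_CUBIC)
cv2.imwrite("pics/c5.png",np.hstack([a,b]))
E
```

```text
(no output)
```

View pics/c5.png

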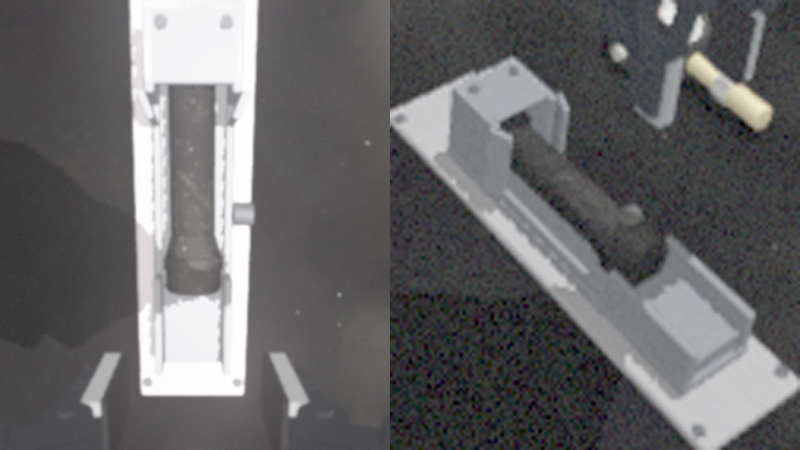

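The wrist crop shows the lens rim at crop (193,292). In the scene crop the head is at (630,265), near the start of the cheeks. I'll compare measured rims with the seated and unseated predictions.

```bash
python3 - <<'E'
from h import *
W=np.load("w5.npy",allow_pickle=True).item(); C=optics.camera_info("scene")
ex=np.array([.98304516,.18336348]);ey=np.array([-ex[1],ex[0]])
P=lambda x,s,z:[*((.50855+x)*ex+s*ey),z]
for n,s,z in(("seated",-.357,.028),("up",-.363,.038)):
    for m,dx,dz in(("top",0,.016),("left",-.016,0),("right",.016,0),("bottom",0,-.016)):
        w=proj(W,P(dx,s,z+dz));c=proj(C,P(dx,s,z+dz)); print(n,m,"w crop",((w-[190,0])*1.5).round(1),"s crop",((c-[325,220])*[410/130,450/130]+[390,0]).round(1))
w=proj(W,P(0,-.357,.022));c=proj(C,P(0,-.357,.022));print("edge",(w-[190,0])*1.5,(c-[325,220])*[410/130,450/130]+[390,0])
g=cv2.cvtColor(cv2.imread("pics/w5.png"),cv2.COLOR_BGR2GRAY); print(g[180:215,319])
s=cv2.imread("pics/s5.png"); b=s[278:318,385:435]; cv2.imwrite("pics/c6.png",cv2.resize((255*(b/255.)**.5).astype('uint8'),(750,600),interpolation=cv2.INTER_CUBIC))
E
```

```text
seated top w crop [191.8 294.8] s crop [649.6 242.3]
seated left w crop [164.5 287.8] s crop [622.8 279.7]
seated right w crop [219.2 288. ] s crop [666.6 252.3]
seated bottom w crop [192.  281.7] s crop [640.4 289. ]
up top w crop [191.8 310.4] s crop [660.6 235. ]
up left w crop [163.7 302.2] s crop [633.8 272.8]
up right w crop [220.  302.4] s crop [677.6 245.4]
up bottom w crop [191.8 295.2] s crop [651.5 282.5]
edge [192.   285.45] [643.25384615 274.5       ]
[ 63  61  60  63  64  64  64  66  66  67  68  67  67  69  68  68  85 122
 154 180 208 233 239 239 240 239 239 239 238 238 238 238 238 237 237]
```

View pics/c6.png

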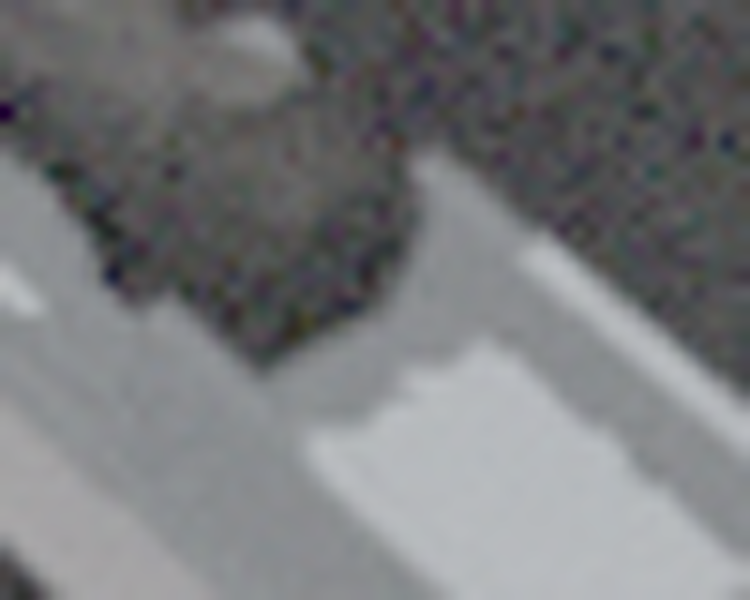

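The final crop shows the step's straight edge, (265,370)–(390,300), hiding the lower part of the lens face. The lens rim lands at wrist row 197.5, where seated predicts 196.5 and unseated 207. The scene view's right edge agrees too, so the torch is seated and I'm handing in.

```bash
python3 -c "
from workcell import bot, optics, ticket
print(ticket.job_done())"
```

```text
the job is handed in; nothing more can be done
None
```

The torch is back in its cradle with its tail under the hood and its lens end down behind the step, checked in two camera views; the bystanders were not touched and the job is handed in at about 9 s (the hand-in returned no verdict).

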